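# Find the lane gate the feeler blade fits and clamp it

## Task

Pick up the feeler blade by its grip and try it in the gaps under the two lane gates of the portioner: it slides into only one and jams at the mouth of the other. Slide it in as far as it goes in the gap that it fits, leave it there flat on the bed, and then throw that lane's clamp lever fully back. Leave the other lane's lever as it is, and do not knock over the bottle or the jar.

Things in the scene. Friction and masses are not known exactly. Their poses are not given: they have to be found in the camera images.
- feeler: Feeler: flat steel blade 145 x 30 x 5 mm with an upright black plastic grip on its rear, 50 long, 20 wide, from 5 to 50 mm above the blade's underside. Loose, about 0.16 kg, flat on the table left or right of the portioner. Origin: blade's underside below the middle of the grip. x along the blade (tip at +120 mm, rear end -25), y across, z up.
- feeler_tip (a point): middle of the blade's front edge, on its underside, 120 mm ahead of the feeler's origin; axes as the feeler
- portioner: Two-lane steel fillet portioner, fixed. Origin on the table below the gates' front face, midway between lanes; x into the machine, y to the left lane, z up. Flat bed 230 mm wide, 30 mm high, from x = -130 mm to the gates at 0. Lanes at y = +60 (left) and -60 mm. Over the gaps a bridge 95 mm high (x 0 to 50) carries a lever per lane; grey housing 90 mm high behind, to x = 205.
- left_mouth (a point): Left (+y) lane: middle of its gap's mouth, on the bed surface (z 30 mm); axes as the portioner, x into the gap. Gap 46 mm wide, 50 mm deep to a solid end stop; its white roof is 7.5 to 9.5 mm above the bed in one lane (blade fits), 1.5 to 3 mm in the other (blade jams at the mouth). Which is which changes and is not told.
- right_mouth (a point): Right (-y) lane: middle of its gap's mouth, on the bed surface (z 30 mm); axes as the portioner, x into the gap. Gap 46 mm wide, 50 mm deep to a solid end stop; its white roof is 7.5 to 9.5 mm above the bed in one lane (blade fits), 1.5 to 3 mm in the other (blade jams at the mouth). Which is which changes and is not told.
- left_lever (a joint): Left lane's clamp lever (rod with black ball, on a black block on the bridge), rad: starts at 0 to 0.12, leaning about 0.5 rad towards the portioner's -x; fully thrown back is 1.0, its stop, leaning as far to +x. It stays where left; 1 to 2 N at the ball move it. Pivot 30 mm behind the gap's mouth, over the lane's middle, 117 mm above the table.
- right_lever (a joint): Right lane's clamp lever (rod with black ball, on a black block on the bridge), rad: starts at 0 to 0.12, leaning about 0.5 rad towards the portioner's -x; fully thrown back is 1.0, its stop, leaning as far to +x. It stays where left; 1 to 2 N at the ball move it. Pivot 30 mm behind the gap's mouth, over the lane's middle, 117 mm above the table.
- left_lever_tip (a point): centre of the black ball, 26 mm across, at the upper end of the left lane's clamp lever, 65 mm from its pivot
- right_lever_tip (a point): centre of the black ball, 26 mm across, at the upper end of the right lane's clamp lever, 65 mm from its pivot
- bottle: clear plastic bottle, 60 mm across, 170 mm high, standing on the table left of the portioner; origin at the centre of its underside
- jar: glass jar with steel lid, 72 mm across, 110 mm high, standing on the table right of the portioner; origin at the centre of its underside
Not all that is in view belongs to the job. Leave any blue look-alike of the jar alone.

How it is judged (in metres and radians):
On the way, in this order (a step that is already met when the one before it is completed fails the run):
1. the blade is slid at least 38 mm into the gap that it fits (((x of feeler_tip in the frame of left_mouth between 0.038 and 0.056 m and y of feeler_tip in the frame of left_mouth between -0.02 and 0.02 m and z of feeler_tip in the frame of left_mouth between -0.006 and 0.009 m) or (x of feeler_tip in the frame of right_mouth between 0.038 and 0.056 m and y of feeler_tip in the frame of right_mouth between -0.02 and 0.02 m and z of feeler_tip in the frame of right_mouth between -0.006 and 0.009 m))), for 0.2 s.
2. with the blade in that gap, the lever of that lane is thrown back (((x of feeler_tip in the frame of left_mouth between 0.038 and 0.056 m and y of feeler_tip in the frame of left_mouth between -0.02 and 0.02 m and z of feeler_tip in the frame of left_mouth between -0.006 and 0.009 m and value of joint left_lever above 0.8 rad and value of joint right_lever below 0.3 rad) or (x of feeler_tip in the frame of right_mouth between 0.038 and 0.056 m and y of feeler_tip in the frame of right_mouth between -0.02 and 0.02 m and z of feeler_tip in the frame of right_mouth between -0.006 and 0.009 m and value of joint right_lever above 0.8 rad and value of joint left_lever below 0.3 rad))), for 0.2 s.
At the end, for the whole second after the job is handed in: The feeler's tip is at least 38 mm inside the gap of the lane it fits (of 50 mm), the blade lies flat on the bed (within 0.12 rad) at rest, that lane's lever reads over 0.8 rad and the other lane's lever under 0.3 rad; bottle and jar stand upright (((x of feeler_tip in the frame of left_mouth between 0.038 and 0.056 m and y of feeler_tip in the frame of left_mouth between -0.02 and 0.02 m and z of feeler_tip in the frame of left_mouth between -0.006 and 0.009 m and value of joint left_lever above 0.8 rad and value of joint right_lever below 0.3 rad) or (x of feeler_tip in the frame of right_mouth between 0.038 and 0.056 m and y of feeler_tip in the frame of right_mouth between -0.02 and 0.02 m and z of feeler_tip in the frame of right_mouth between -0.006 and 0.009 m and value of joint right_lever above 0.8 rad and value of joint left_lever below 0.3 rad)) and linear speed of feeler below 0.02 m/s and angle between feeler's own z axis and vertical below 0.12 rad and angle between each of bottle, jar's own z axis and vertical below 0.3 rad); the robot touches nothing.
It fails at once if a lane's lever is thrown while the blade is not in that lane's gap ((value of joint left_lever above 0.5 rad and not (x of feeler_tip in the frame of left_mouth between 0.038 and 0.056 m and y of feeler_tip in the frame of left_mouth between -0.02 and 0.02 m and z of feeler_tip in the frame of left_mouth between -0.006 and 0.009 m)) or (value of joint right_lever above 0.5 rad and not (x of feeler_tip in the frame of right_mouth between 0.038 and 0.056 m and y of feeler_tip in the frame of right_mouth between -0.02 and 0.02 m and z of feeler_tip in the frame of right_mouth between -0.006 and 0.009 m))).
It fails at once if the bottle or the jar is knocked over (angle between any of bottle, jar's own z axis and vertical above 0.6 rad).
It also fails if it takes over 58 s, if anything falls off the work surface, if the arm or the gripper's body presses on something with over 40 N, if the wrist force passes 120 N, or if a joint passes its speed limit or range.

## Robot

A 7-joint arm with a two-finger parallel gripper is mounted at the origin on the work surface. World frame = base frame: x ahead of the robot, y to its left, z up, the work surface at z = 0. Lengths are in mm, angles in rad, forces in N, time in s.
With the tool pointing down it reaches from about 400 to 750 mm from the base axis. Payload 19.5 kg.
Tool frame: the origin (TCP) lies on the centre line of the jaws, within the pads' length; the fingertips stand 11 mm ahead of it and the grasp point (between the pads) lies 8 mm behind it (r.nose_length is the distance from the TCP to the fingertips, in mm); z points along the fingers, y is the direction in which the jaws open and shut (so a half turn about z gives the same grasp; the last joint's range is limited). The gripper opens to 85 mm and grips with 20 to 120 N. Pads are 22 mm wide; open, the fingers measure 114 mm over their backs; the gripper's body (76 mm by 85 mm) begins 54 mm behind the grasp point. The pads swing forward as they close: fully open they stand 13 mm farther back than shut.
Start: joints at [-1.238, 0.707, -0.028, 1.485, 0.022, 0.951, -0.075], TCP at [210.486, 535.063, 242.268] pointing down, gripper open.
Joint ranges: [-2.71, 2.71], [-0.32, 2.16], [-1.57, 1.52], [0, 2.45], [-1.46, 4.6], [0, 2.02], [-2.83, 2.83]. Speed limits (rad/s): [1.89, 1.89, 2.57, 2.57, 3.01, 3.01, 3.01].

## Interface

Orientations are given as a rotation vector (axis times angle).
In Python, from cell import r, vision, trace gives the robot as it stands.
- The arm moves only by the tool jog_arm, never from a script. Its argument "commands" is a list of rows, each a list of 2 entries, a list of its own where there are three numbers: the shift along the tool's x, y, z in cm, then the turn about the tool's z in degrees. A call has 1 to 8 rows; each row is the pose to reach, as a shift and turn from the pose measured when the call began, along the tool's axes at that moment; what a row does not reach only later rows make up. A row lasts 1/12 s, in which the tool goes at most 41.7 mm and 7.16 degrees, less where a joint would pass 70% of its speed; a pose out of reach is approached as far as the arm can. A call with a gripper value outside its range is refused whole. "jaw" is the finger opening in cm, from 0 to 8.54, set as the call begins (left out, the last holds). The fingers move at their own pace and stop on an object; "force" is the grip in N (left out, the last holds). Time passes only in rows, so rows that repeat a pose let the fingers close. It gives the time, the measured TCP pose, the force and the opening at its end, in the units of the state.
- r.read_state(): the state, without advancing time (a new reading comes with each control period).
- vision.get_image(name): name is "side" or "top" or "wrist"; returns (picture, depth): 480x640x3 uint8, red, green, blue; 480x640 float32, mm along the optical axis (not along the pixel's ray), 0 where there is no reading.
- vision.calibration(name): a dict with "K" (3x3 intrinsics, pixels), "camera_from_world" (4x4, takes a point from world to camera coordinates); the wrist camera has in their place "T_tool_cam" (4x4, takes a point from camera to tool coordinates, whose origin is the TCP and whose axes are the flange's). Camera axes: x right, y up, looking along -z (the intrinsics and any distortion apply to the point x, -y, -z); pixel columns grow to the right and rows downward; lengths in mm; the calibration is good to about 2 mm. A picture is of the moment at which its call begins: read the wrist's pose just before it. calibration takes no time and is no camera call.
- r.job_done(): hands the job in, once; it reports no verdict.
Trained networks look in the newest picture that a camera, given by its name, has taken for a name from the list of things; names that differ only in an ending like _2 or _b are one class to them, and where a whole thing is asked for, a point or a joint stands for the part that bears it (a point fixed in the world has none). Each returns a list of dicts, best first, with "confidence" (0 to 1); they miss things now and then, are a little off and sometimes report something else, mostly with a low value. They report only what shows in the picture. A call takes as long as a camera call. They do not tell look-alikes from the thing itself.
- trace(query, camera): "mask" (480x640 bool, what is visible of it) and "pixel" ([column, row] in pixels, amid what is visible of it).
The state is a dict: "t": time; "q": joint angles; "joint_velocities": joint speeds; "joint_efforts": joint torques, N m; "tool_pos": TCP position; "ee_rot": TCP orientation; "force": force on the tool from outside, world axes, zero at the start; "wrist_torque": the same for the moment, N m; "opening": finger opening in mm.
Only numpy, scipy, OpenCV 4.12 (cv2) and the standard library are available. Lean on these libraries where they do the work, as an engineer would, in place of code of your own. Each camera call takes 0.05 s, during which the arm holds its last target.

## Working session

There is one attempt and no reset: what is moved stays moved. The work goes in short steps, Python scripts to look and compute and a tool call to move; the robot and the scene stay as the last step left them, time stands still between calls to the robot, and variables do not carry over. Pictures are saved under pics/ and viewed, and the job is handed in when it is done.

Besides the shell and the picture viewer there is one more tool, called after "Request:" by a JSON object that holds its "fn" and its "kwargs", one argument or row to a line. jog_arm: Moves the arm, as the interface text tells. Its arguments: {"type":"object","properties":{"commands":{"type":"array","items":{"type":"array"}},"jaw":{"type":"number"},"force":{"type":"number"}},"required":["commands"]}

```bash
mkdir -p pics; cat > h.py <<'E'
import numpy as np, cv2
from cell import r, vision, trace
from scipy.spatial.transform import Rotation as R
def grab(n,save=None):
    im,d=vision.get_image(n)
    if save: cv2.imwrite('pics/'+save,im[:,:,::-1])
    return im,d
def camT(n,st=None):
    c=vision.calibration(n);K=np.array(c['K'])
    if 'camera_from_world' in c: return K,np.linalg.inv(np.array(c['camera_from_world']))
    T=np.eye(4);T[:3,:3]=R.from_rotvec(st['ee_rot']).as_matrix();T[:3,3]=st['tool_pos']
    return K,T@np.array(c['T_tool_cam'])
def world(n,d,st=None):
    K,T=camT(n,st);v,u=np.mgrid[:480,:640]
    x=(u-K[0,2])/K[0,0]*d;y=(v-K[1,2])/K[1,1]*d
    P=np.stack([x,-y,-d],-1)
    W=P@T[:3,:3].T+T[:3,3];W[d<=0]=np.nan
    return W
def proj(n,p,st=None):
    K,T=camT(n,st);c=np.linalg.inv(T)@np.append(p,1)
    return K[0,0]*c[0]/-c[2]+K[0,2],K[1,1]*-c[1]/-c[2]+K[1,2]
E
python3 - <<'E'
from h import *
s=r.read_state();print(s)
for n in('side','top','wrist'):
    s=r.read_state();im,d=grab(n,n+'0.png');np.savez('d_'+n,im=im,d=d)
    c=vision.calibration(n);print(n,c)
E
```

```text
{'t': 0.0, 'q': array([-1.2377094 ,  0.70708001, -0.02764712,  1.48499483,  0.02199139,
        0.95090944, -0.07549944]), 'joint_velocities': array([ 0.00029941,  0.00099735,  0.00036509, -0.00094748,  0.00149118,
        0.00012078, -0.00062614]), 'joint_efforts': array([-2.57375586e-04, -8.83199072e+01,  1.23449184e+00, -2.36169791e+01,
        1.68350508e-02,  6.51126276e-03,  1.82740121e-05]), 'tool_pos': array([210.38519868, 534.85660213, 241.84136721]), 'ee_rot': array([-5.85209568e-01, -3.08640738e+00,  1.68455970e-03]), 'force': array([ 0.93314648, -0.47303572,  0.18864115]), 'wrist_torque': array([ 0.02678271, -0.03227146, -0.05495966]), 'opening': 85.37547787606582}
side {'K': array([[577.49938191,   0.        , 315.81670341],
       [  0.        , 577.49938191, 237.87410525],
       [  0.        ,   0.        ,   1.        ]]), 'camera_from_world': array([[ 6.99385822e-01, -7.14314928e-01, -2.47720828e-02,
        -4.24440085e+02],
       [ 3.78515724e-01,  3.40760093e-01,  8.60586083e-01,
        -3.50200740e+02],
       [-6.06288148e-01, -6.11258328e-01,  5.08702209e-01
[... 465 characters left out ...]
+02],
       [-7.97041821e-02, -6.62681625e-03,  9.96796533e-01,
        -1.53880218e+03],
       [ 0.00000000e+00,  0.00000000e+00,  0.00000000e+00,
         1.00000000e+00]])}
wrist {'K': array([[373.6172469 ,   0.        , 322.07757474],
       [  0.        , 373.6172469 , 242.98224045],
       [  0.        ,   0.        ,   1.        ]]), 'T_tool_cam': array([[-6.37056519e-04,  9.53228408e-01,  3.02250222e-01,
         7.60334735e+01],
       [ 9.99999641e-01,  4.38415343e-04,  7.25049364e-04,
         3.70022785e-01],
       [ 5.58626517e-04,  3.02250575e-01, -9.53228345e-01,
        -1.32466892e+02],
       [ 0.00000000e+00,  0.00000000e+00,  0.00000000e+00,
         1.00000000e+00]])}
```

View pics/side0.png

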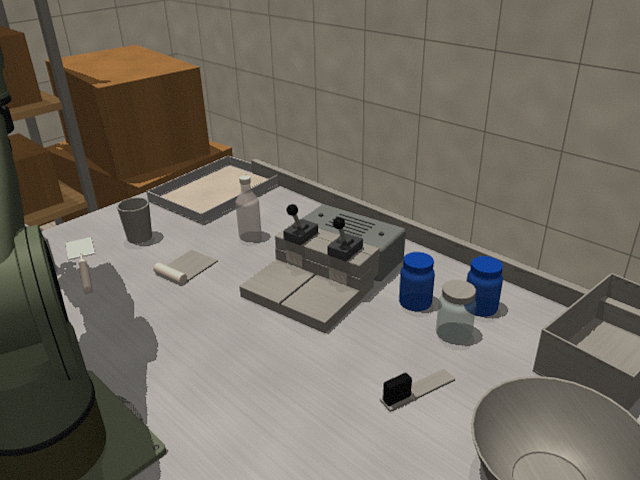

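View pics/top0.png

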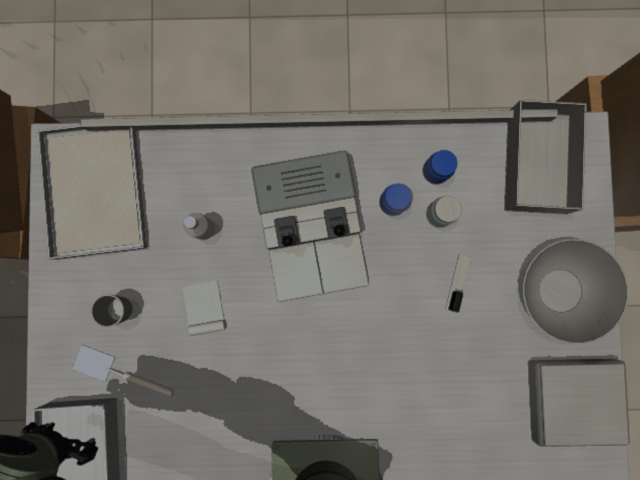

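View pics/wrist0.png

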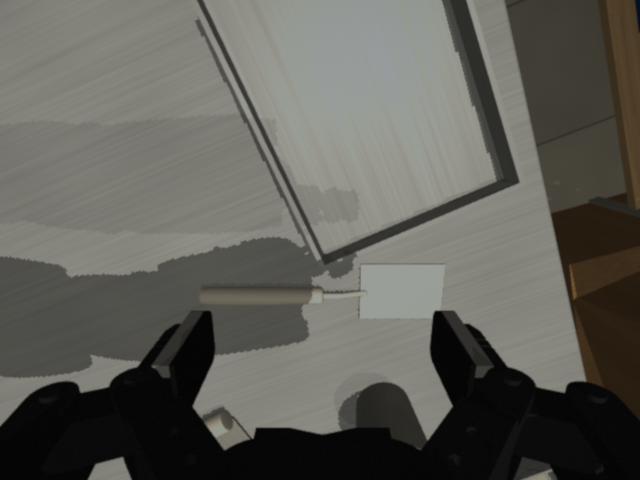

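Top view: portioner centred at about (310,225) with levers at (287,235) and (338,228). The feeler's grip is at (456,300) and its tip at (461,257). The clear jar with a steel lid is at (446,210), the blue look-alikes at (396,198) and (441,165), and the bottle at (196,224). The other flat thing, at (205,305), has a tan roll handle that lies down, so it isn't the feeler.

```bash
python3 - <<'E'
from h import *
z=np.load('d_top.npz');im,d=z['im'],z['d'];W=world('top',d)
# table check
print('table z',np.nanmedian(W[300:340,380:430,2]))
m=(np.abs(W[...,2]-30)<6);m[:, :255]=0;m[:,385:]=0;m[:235]=0;m[315:]=0
m=cv2.morphologyEx(m.astype(np.uint8),cv2.MORPH_OPEN,np.ones((5,5)))
n,l,st,_=cv2.connectedComponentsWithStats(m);k=1+st[1:,4].argmax();m=l==k
P=W[m];print('bed z',np.median(P[:,2]),st[k]);rc=cv2.minAreaRect(P[:,:2].astype(np.float32));print(rc,cv2.boxPoints(rc))
# feeler grip / blade
b=np.s_[240:320,430:480]
Wf=W[b];
g=(Wf[...,2]>35);rc=cv2.minAreaRect(Wf[g][:,:2].astype(np.float32));print('grip',g.sum(),rc,np.median(Wf[g],0))
bl=(Wf[...,2]>3)&(Wf[...,2]<12);print('blade',bl.sum());
for nm in('feeler','left_lever','right_lever','portioner','bottle','jar'):
    for t in trace(nm,'top')[:3]:
        mm=t['mask'];p=W[mm];p=p[~np.isnan(p[:,0])]
        rc=cv2.minAreaRect(p[:,:2].astype(np.float32))
        print(nm,round(t['confidence'],2),t['pixel'],mm.sum(),rc,np.median(p,0),p[:,2].max())
c=im[235:325,420:500];cv2.imwrite('pics/fz.png',cv2.resize(c,None,fx=6,fy=6)[:,:,::-1])
c=im[140:310,240:380];cv2.imwrite('pics/pz.png',cv2.resize(c,None,fx=3.5,fy=3.5)[:,:,::-1])
E
```

```text
table z 1.2287087199129019
bed z 30.462628327614198 [329 254  28  34 456]
((552.38134765625, -58.925758361816406), (70.55599975585938, 78.7204360961914), 81.1454849243164) [[508.06003  -87.72476 ]
 [585.8423   -99.84189 ]
 [596.70264  -30.126755]
 [518.9204   -18.009628]]
grip 183 ((469.74688720703125, -332.632568359375), (21.187482833862305, 49.34598922729492), 73.8096694946289) [ 470.70491787 -330.9448543    50.12328055]
blade 1403
feeler 0.63 [458.6, 283.0] 747 ((515.73681640625, -347.5130615234375), (33.763153076171875, 146.75228881835938), 74.12850189208984) [ 512.24792415 -343.52994932    8.19286041] 57.96293584734235
left_lever 0.65 [461.2, 284.2] 710 ((514.4033813476562, -347.2795104980469), (33.65168762207031, 144.67019653320312), 73.82730102539062) [ 509.91165179 -343.4987287     8.28240408] 57.96293584734235
left_lever 0.59 [286.3, 239.4] 118 ((621.5806274414062, 78.98919677734375), (36.23773956298828, 23.810321807861328), 31.530555725097656) [618.56317936  76.5817564  183.55831853] 195.27478650642524
right_lever 0.44 [337.2, 231.9] 114 ((642.7246704101562, -44.55490112304
[... 386 characters left out ...]
469), (57.30874252319336, 59.18988037109375), 56.098018646240234) [660.46720913 286.84443128 114.67171753] 176.3069973930876
jar 0.96 [395.3, 199.2] 795 ((722.8875122070312, -185.08897399902344), (69.52095031738281, 66.82009887695312), 55.00483703613281) [ 717.93574441 -181.42041326  109.33540646] 122.30786297225632
jar 0.68 [439.6, 167.5] 807 ((799.2984619140625, -296.2821960449219), (64.1875991821289, 65.4421615600586), 87.11800384521484) [ 795.58925368 -291.30822818  108.52059016] 121.15468440232962
jar 0.62 [443.9, 209.1] 804 ((690.7173461914062, -302.1698913574219), (70.96611022949219, 65.17395782470703), 15.816961288452148) [ 686.35479587 -296.40850142  108.94511996] 123.08987710584984
```

View pics/fz.png

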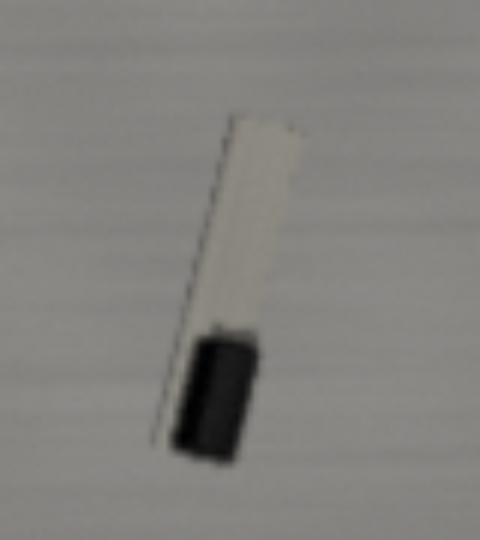

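View pics/pz.png

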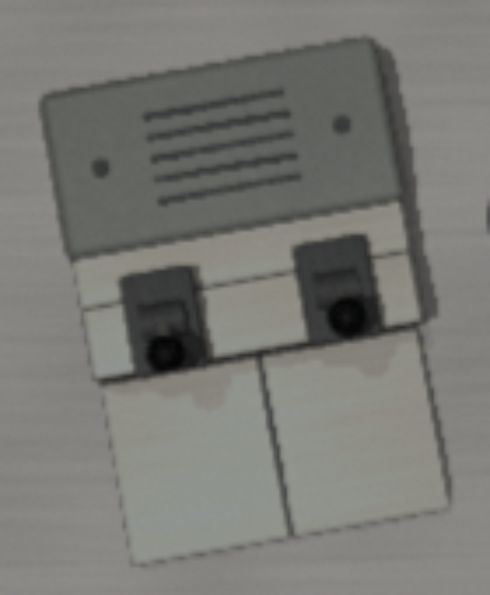

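```bash
cat >> h.py <<'E'
def unproj(n,u,v,z,st=None):
    K,T=camT(n,st);dr=T[:3,:3]@np.array([(u-K[0,2])/K[0,0],-(v-K[1,2])/K[1,1],-1]);o=T[:3,3]
    return o+dr*(z-o[2])/dr[2]
E
python3 - <<'E'
from h import *
z=np.load('d_top.npz');im,d=z['im'],z['d']
print('cam',camT('top')[1][:3,3])
for nm,u,v,zz in(('FL',278,301.4,30),('FR',368.6,283.7,30),('seamF',323.1,292.9,30),('BrL',268,249.1,95),('BrR',359.4,232.9,95),('BL',252.3,167.7,90),('BR',346.9,151.4,90)):
    print(nm,unproj('top',u,v,zz).round(1))
z=np.load('d_side.npz');im=z['im']
c=im[180:340,220:420];cv2.imwrite('pics/sz.png',cv2.resize(c,None,fx=4,fy=3.75*4/3.75,interpolation=cv2.INTER_CUBIC)[:600,:,::-1])
c=im[235:300,270:370];cv2.imwrite('pics/sz2.png',cv2.resize(cv2.convertScaleAbs(c,alpha=1.6),None,fx=8,fy=8,interpolation=cv2.INTER_CUBIC)[:,:,::-1])
W=world('side',z['d'])
b=W[365:415,375:460];
g=b[...,2]>30;print('side grip',np.median(b[g],0),cv2.minAreaRect(b[g][:,:2].astype(np.float32)))
E
```

```text
cam [ 516.85377472    6.84201443 1585.12080993]
FL [477.7 106.7  30. ]
FR [ 517.3 -119.7   30. ]
seamF [496.6  -5.9  30. ]
BrL [604.6 124.8  95. ]
BrR [639.4 -95.5  95. ]
BL [804.1 160.8  90. ]
BR [839.6 -70.3  90. ]
side grip [ 462.58341531 -335.63439947   48.56239501] ((467.352783203125, -332.0848388671875), (23.24588394165039, 49.75609588623047), 76.43473815917969)
```

View pics/sz2.png

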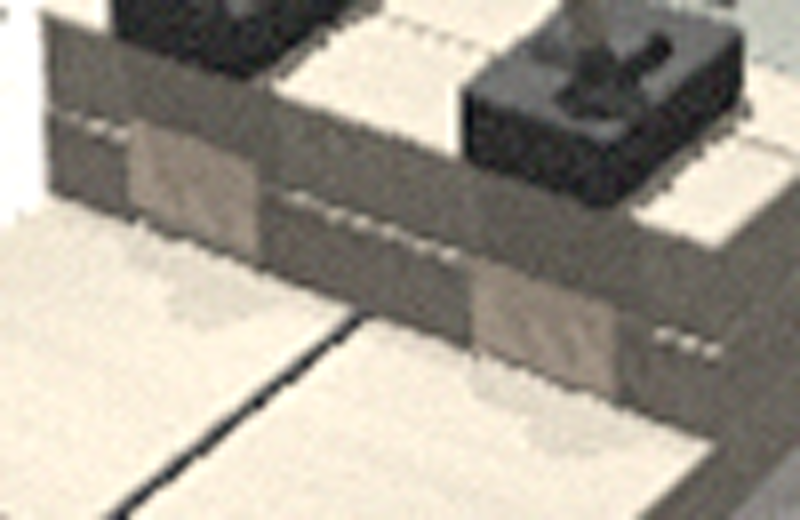

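View pics/sz.png

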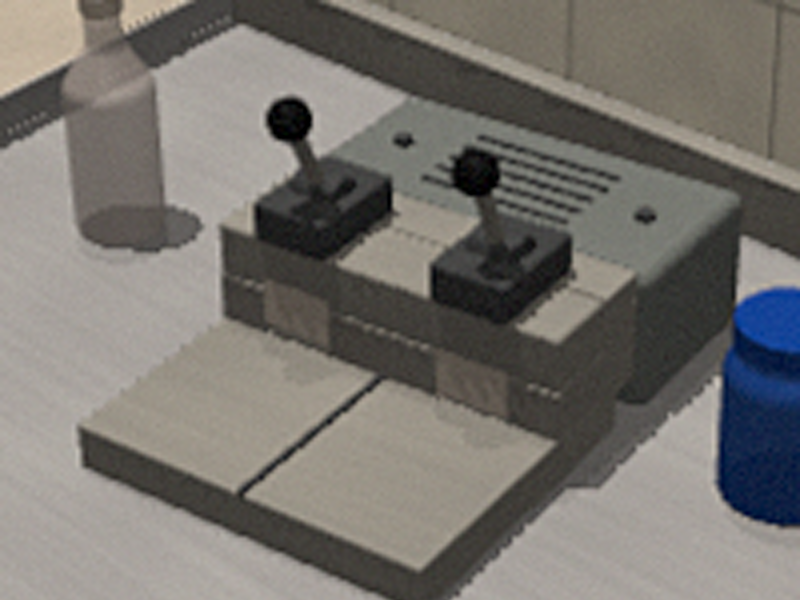

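```bash
cat >> h.py <<'E'
def goal(pos,head,st=None):
    st=st or r.read_state();R0=R.from_rotvec(st['ee_rot']);a=np.radians(head)
    x=np.array([np.cos(a),np.sin(a),0]);z=np.array([0,0,-1.]);R1=R.from_matrix(np.stack([x,np.cross(z,x),z],1))
    s=R0.inv().apply(np.array(pos)-st['tool_pos'])/10
    return s.round(2),(R0.inv()*R1).as_rotvec(degrees=True).round(1)
def stt():
    s=r.read_state();x=R.from_rotvec(s['ee_rot']).as_matrix()
    print('t',round(s['t'],2),'pos',np.round(s['tool_pos'],1),'head',round(np.degrees(np.arctan2(x[1,0],x[0,0])),1),'tilt',np.degrees(np.arccos(-x[2,2])).round(2),'F',np.round(s['force'],1),'op',round(s['opening'],1));return s
E
python3 - <<'E'
from h import *
stt()
print(goal([400,250,260],164),goal([470,20,260],164),goal([470,-331.5,160],164))
E
```

```text
t 0.45 pos [210.5 535.  242.2] head 158.5 tilt 0.01 F [-0.4  0.  -0.2] op 85.4
(array([-28.07, -19.58,  -1.77]), array([-0. ,  0. , -5.5])) (array([-43.  , -38.42,  -1.77]), array([-0. ,  0. , -5.5])) (array([-55.87, -71.13,   8.24]), array([-0. ,  0. , -5.5]))
```

Request:
{"fn": "jog_arm", "kwargs": {
  "commands": [
    [[-14,-10,-2],-2],
    [[-28,-19.6,-2],-5.5],
    [[-28,-19.6,-2],-5.5],
    [[-28,-19.6,-2],-5.5],
    [[-28,-19.6,-2],-5.5],
    [[-28,-19.6,-2],-5.5],
    [[-28,-19.6,-2],-5.5],
    [[-28,-19.6,-2],-5.5]
  ],
  "jaw": 6,
  "force": 40
}}

```text
t: 1.12
tool_pos: [395.0, 255.9, 262.1]
ee_rot: [0.436, 3.111, -0.0]
force: [0.3, -0.1, 0.1]
opening: 60.0
```

```bash
python3 - <<'E'
from h import *
s=stt();print(s['q'].round(2))
print(goal([470,20,260],164),goal([470,-331.5,160],164))
E
```

```text
t 1.12 pos [395.  255.9 262.1] head 164.0 tilt 0.01 F [ 0.3 -0.1  0.1] op 60.0
[-0.58  0.53 -0.11  1.82  0.08  0.8   0.57]
(array([-13.7 , -20.62,   0.21]), array([0., 0., 0.])) (array([-23.37, -54.41,  10.21]), array([0., 0., 0.]))
```

Request:
{"fn": "jog_arm", "kwargs": {
  "commands": [
    [[-13.7,-20.6,0.2],0],
    [[-13.7,-20.6,0.2],0],
    [[-13.7,-20.6,0.2],0],
    [[-13.7,-20.6,0.2],0],
    [[-13.7,-20.6,0.2],0],
    [[-18,-34,0.2],0],
    [[-20,-42,2],0],
    [[-21.5,-47,4],0]
  ]
}}

```text
t: 1.78
tool_pos: [465.0, -67.0, 251.0]
ee_rot: [0.436, 3.11, 0.0]
force: [0.6, -0.8, 0.4]
opening: 60.2
```

```bash
python3 - <<'E'
from h import *
s=stt();print(s['q'].round(2))
print(goal([470,-331.5,160],164))
E
```

```text
t 1.78 pos [465. -67. 251.] head 164.0 tilt 0.08 F [ 0.6 -0.8  0.4] op 60.2
[ 0.17  0.54 -0.15  1.84  0.11  0.77  1.25]
(array([ -7.74, -25.29,   9.11]), array([0. , 0.1, 0. ]))
```

Request:
{"fn": "jog_arm", "kwargs": {
  "commands": [
    [[-7.7,-25.3,5],0],
    [[-7.7,-25.3,5],0],
    [[-7.7,-25.3,7],0],
    [[-7.7,-25.3,9.1],0],
    [[-7.7,-25.3,9.1],0],
    [[-7.7,-25.3,9.1],0],
    [[-7.7,-25.3,9.1],0],
    [[-7.7,-25.3,9.1],0]
  ]
}}

```text
t: 2.45
tool_pos: [467.1, -337.2, 157.2]
ee_rot: [-0.446, -3.108, 0.002]
force: [0.2, -0.8, -0.6]
opening: 59.7
```

```bash
python3 - <<'E'
from h import *
s=stt();im,d=grab('wrist','w1.png');W=world('wrist',d,s)
np.savez('w1',im=im,d=d,W=W)
g=(np.abs(W[...,2]-50)<6)&(np.hypot(W[...,0]-470,W[...,1]+331)<50)
rc=cv2.minAreaRect(W[g][:,:2].astype(np.float32));print(g.sum(),rc,np.median(W[g],0))
b=(W[...,2]>2.5)&(W[...,2]<9);
b=b&(np.hypot(W[...,0]-515,W[...,1]+347)<90)
rc=cv2.minAreaRect(W[b][:,:2].astype(np.float32));print(b.sum(),rc)
E
```

```text
t 2.45 pos [ 467.1 -337.2  157.2] head 163.7 tilt 0.13 F [ 0.2 -0.8 -0.6] op 59.7
2020 ((469.2440185546875, -331.72650146484375), (19.962217330932617, 49.04338073730469), 73.85914611816406) [ 467.5558736  -331.278948     50.48320361]
3939 ((510.18865966796875, -347.48828125), (165.63706970214844, 173.40841674804688), 27.5236759185791)
```

View pics/w1.png

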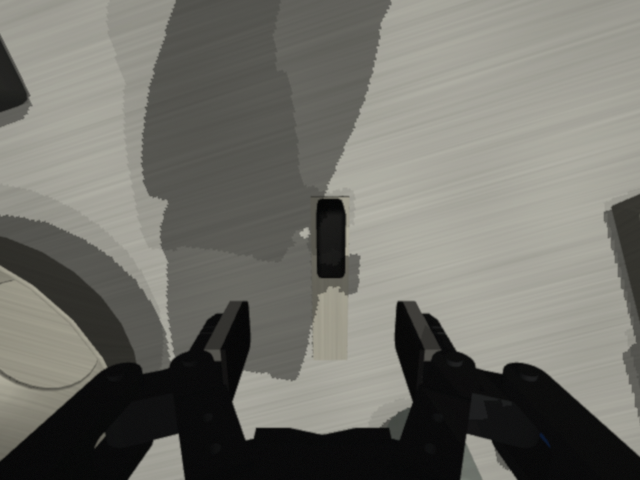

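The wrist view shows the grip at (331,238) and the blade below it at (330,325), between the open jaws. That matches the depth fit at (469,-332), yaw -16°.

```bash
python3 - <<'E'
from h import *
s=stt();print(goal([463.5,-330,80],163.9),goal([463.5,-330,26],163.9))
E
```

```text
t 2.5 pos [ 468.1 -334.   158.4] head 163.8 tilt 0.04 F [-0.2  1.4  0.7] op 59.7
(array([0.55, 0.26, 7.84]), array([-0. , -0. , -0.1])) (array([ 0.55,  0.26, 13.24]), array([-0. , -0. , -0.1]))
```

Request:
{"fn": "jog_arm", "kwargs": {
  "commands": [
    [[0.55,0.26,3],0],
    [[0.55,0.26,6],0],
    [[0.55,0.26,8],0],
    [[0.55,0.26,10],0],
    [[0.55,0.26,11.5],0],
    [[0.55,0.26,13.2],0],
    [[0.55,0.26,13.2],0],
    [[0.55,0.26,13.2],0]
  ]
}}

```text
t: 3.17
tool_pos: [463.7, -329.2, 26.7]
ee_rot: [-0.441, -3.109, -0.001]
force: [-0.3, 0.3, 0.1]
opening: 59.8
```

Request:
{"fn": "jog_arm", "kwargs": {
  "commands": [
    [[0,0,0],0],
    [[0,0,0],0],
    [[0,0,0],0],
    [[0,0,0],0],
    [[0,0,0],0],
    [[0,0,0],0]
  ],
  "jaw": 0.5,
  "force": 60
}}

```text
t: 3.67
tool_pos: [464.1, -329.4, 27.7]
ee_rot: [0.442, 3.11, 0.0]
force: [-1.4, 1.4, 10.7]
opening: 19.3
```

```bash
python3 - <<'E'
from h import *
s=stt()
E
```

```text
t 3.67 pos [ 464.1 -329.4   27.7] head 163.8 tilt 0.01 F [-1.4  1.4 10.7] op 19.3
```

Request:
{"fn": "jog_arm", "kwargs": {
  "commands": [
    [[0,0,-3],0],
    [[0,0,-6],0],
    [[0,0,-9],0],
    [[0,0,-9.2],0],
    [[0,0,-9.2],0]
  ]
}}

```text
t: 4.08
tool_pos: [464.6, -329.9, 121.4]
ee_rot: [0.442, 3.108, -0.002]
force: [0.1, -1.2, -2.6]
opening: 19.2
```

```bash
python3 - <<'E'
from h import *
s=stt();print(goal([468.4,-71.5,120],189.1))
E
```

```text
t 4.08 pos [ 464.6 -329.9  121.4] head 163.8 tilt 0.17 F [ 0.1 -1.2 -2.6] op 19.2
(array([ 6.83, 24.92,  0.1 ]), array([ -0.1,   0.2, -25.3]))
```

Request:
{"fn": "jog_arm", "kwargs": {
  "commands": [
    [[1,3,0],-3],
    [[2,6,0],-7],
    [[3,10,0],-12],
    [[4,14,0],-17],
    [[5,18,0],-21],
    [[6,22,0],-25.3],
    [[6.8,24.9,0],-25.3],
    [[6.8,24.9,0],-25.3]
  ]
}}

```text
t: 4.75
tool_pos: [468.5, -65.3, 120.3]
ee_rot: [-0.262, 3.129, 0.002]
force: [1.0, 1.5, -1.8]
opening: 19.3
```

Request:
{"fn": "jog_arm", "kwargs": {
  "commands": [
    [[0,0,0],0],
    [[0,0,0],0]
  ]
}}

```text
t: 4.92
tool_pos: [468.2, -64.5, 119.6]
ee_rot: [-0.264, 3.13, 0.003]
force: [0.3, 0.9, -1.9]
opening: 19.2
```

```bash
python3 - <<'E'
from h import *
s=stt();im,d=grab('wrist','w2.png');W=world('wrist',d,s);np.savez('w2',im=im,d=d,W=W,p=s['tool_pos'],o=s['ee_rot'])
u=np.array([np.cos(np.radians(9.1)),np.sin(np.radians(9.1))]);v=np.array([-u[1],u[0]])
q=W[...,:2]-s['tool_pos'][:2];X=q@u;Y=q@v
k=(np.abs(W[...,2]-(s['tool_pos'][2]-27.7+5))<12)&(np.abs(Y)<25)&(X>30)&(X<140)
for a in range(30,140,10):
    kk=k&(X>=a)&(X<a+10)
    if kk.sum():print(a,kk.sum(),'z',np.median(W[kk][:,2]).round(1),'y',Y[kk].min().round(1),Y[kk].max().round(1))
print('tipX',X[k].max())
im2,d2=grab('side','s2.png');
c=im2[180:330,220:420];cv2.imwrite('pics/s2z.png',cv2.resize(c,None,fx=4,fy=4,interpolation=cv2.INTER_CUBIC)[:,:,::-1])
E
```

```text
t 4.92 pos [468.2 -64.5 119.6] head -170.3 tilt 0.13 F [ 0.3  0.9 -1.9] op 19.2
40 3 z 97.7 y 13.8 14.0
50 67 z 97.9 y -14.9 15.1
60 116 z 97.9 y -14.6 15.1
70 236 z 97.8 y -14.6 15.1
tipX 76.67955999902078
```

View pics/w2.png

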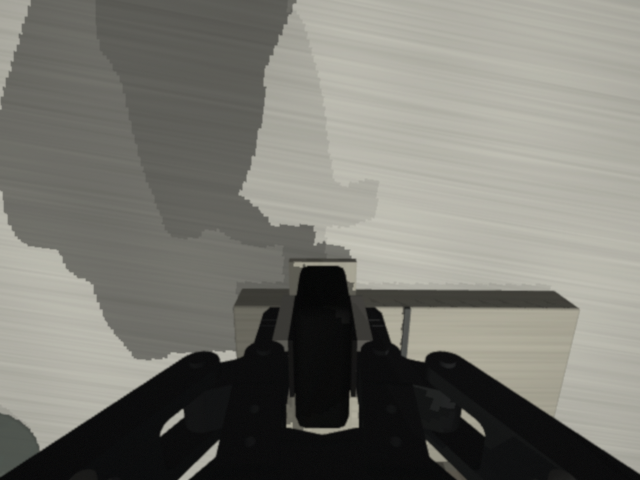

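View pics/s2z.png

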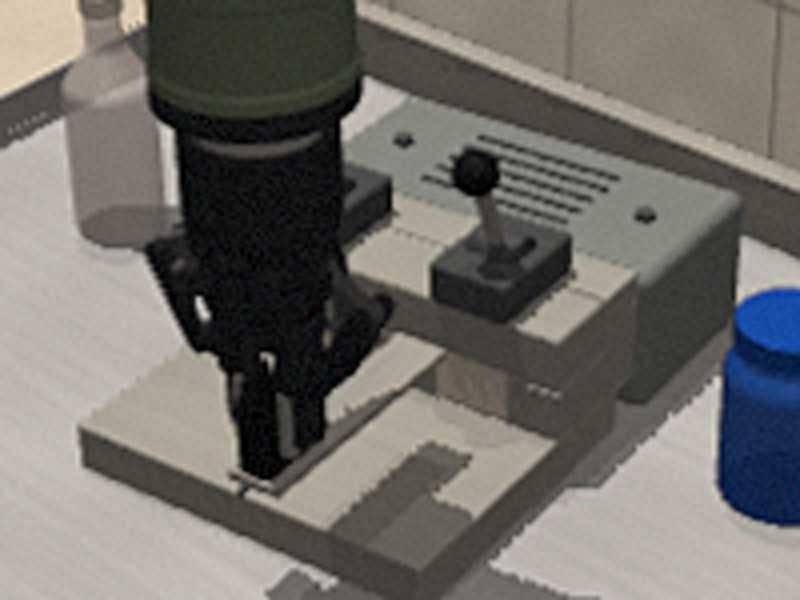

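```bash
python3 - <<'E'
from h import *
z=np.load('w2.npz');s={'tool_pos':z['p'],'ee_rot':z['o']};im=z['im']
c=im[280:320,220:600];cv2.imwrite('pics/w2z.png',cv2.resize(c,(760,240),interpolation=cv2.INTER_CUBIC)[:,:,::-1])
e=[]
for u,v in((233.5,307.5),(406.5,307.5),(577.5,309)):
    p=unproj('wrist',u,v,30,s);e.append(p);print(p.round(1))
W=z['W'];b=(np.abs(W[...,2]-30)<3);b[:,:410]=0;P=W[b];print(len(P),np.median(P,0))
rc=cv2.minAreaRect(P[:,:2].astype(np.float32));print(rc,cv2.boxPoints(rc).round(1))
gr=cv2.cvtColor(im,cv2.COLOR_RGB2GRAY).astype(int)
for u in (420,460,500,540,560): print(u,gr[284:316,u])
E
```

```text
[ 516.5 -115.9   30. ]
[497.5  -3.4  30. ]
[479.7 108.3  30. ]
12099 [512.23181181  70.16219885  30.73489557]
((555.3528442382812, 65.26795959472656), (139.83961486816406, 113.5107421875), 9.085782051086426) [[477.3 110.3]
 [495.3  -1.8]
 [633.4  20.3]
 [615.4 132.4]]
420 [173 172 172 173 169 135  83  64  63  64  64  62  63  62  61  62  63  61
  59  60  64  65  85 120 146 160 164 164 166 167 166 165]
460 [166 166 166 168 166 143  97  65  62  62  64  63  62  61  61  61  60  59
  61  62  63  65  79 110 140 158 166 166 164 165 167 167]
500 [171 163 163 167 165 146 104  67  62  62  63  63  62  62  61  59  57  60
  63  63  62  63  68  95 129 153 164 167 164 164 166 167]
540 [173 171 170 168 168 165 133  83  63  61  63  63  63  63  62  62  61  62
  62  63  63  60  60  83 120 145 161 166 165 164 164 165]
560 [185 186 185 186 187 186 184 184 184 180 158 117  78  64  62  61  61  62
  63  61  63  60  62  81 114 140 156 165 164 164 164 165]
```

View pics/w2z.png

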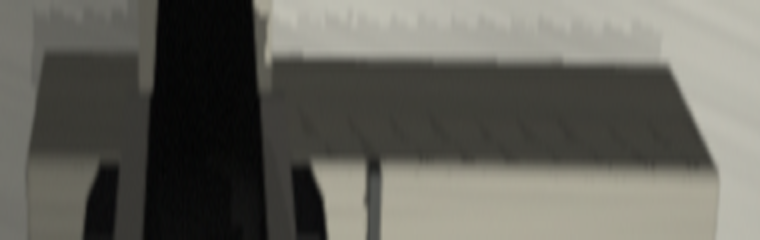

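```bash
python3 - <<'E'
from h import *
s=stt();print(goal([470.7,-70.2,64],189.2))
E
```

```text
t 5.02 pos [468.3 -66.  119.9] head -170.5 tilt 0.1 F [ 0.6 -1.6 -2.3] op 19.6
(array([-0.16, -0.46,  5.59]), array([0.1, 0.1, 0.3]))
```

Request:
{"fn": "jog_arm", "kwargs": {
  "commands": [
    [[-0.15,-0.45,2],0.3],
    [[-0.15,-0.45,4],0.3],
    [[-0.15,-0.45,5],0.3],
    [[-0.15,-0.45,5.6],0.3],
    [[-0.15,-0.45,5.6],0.3],
    [[-0.15,-0.45,5.6],0.3]
  ]
}}

```text
t: 5.52
tool_pos: [470.5, -70.5, 64.1]
ee_rot: [-0.251, 3.131, 0.002]
force: [0.8, 0.3, -1.8]
opening: 19.2
```

```bash
python3 - <<'E'
from h import *
s=stt();print(goal([470.7,-70.2,59],189.2))
im2,d2=grab('side','s3.png');
c=im2[180:330,220:420];cv2.imwrite('pics/s3z.png',cv2.resize(c,None,fx=4,fy=4,interpolation=cv2.INTER_CUBIC)[:,:,::-1])
E
```

```text
t 5.52 pos [470.5 -70.5  64.1] head -170.8 tilt 0.09 F [ 0.8  0.3 -1.8] op 19.2
(array([-0.02,  0.03,  0.51]), array([ 0.1,  0.1, -0. ]))
```

View pics/s3z.png

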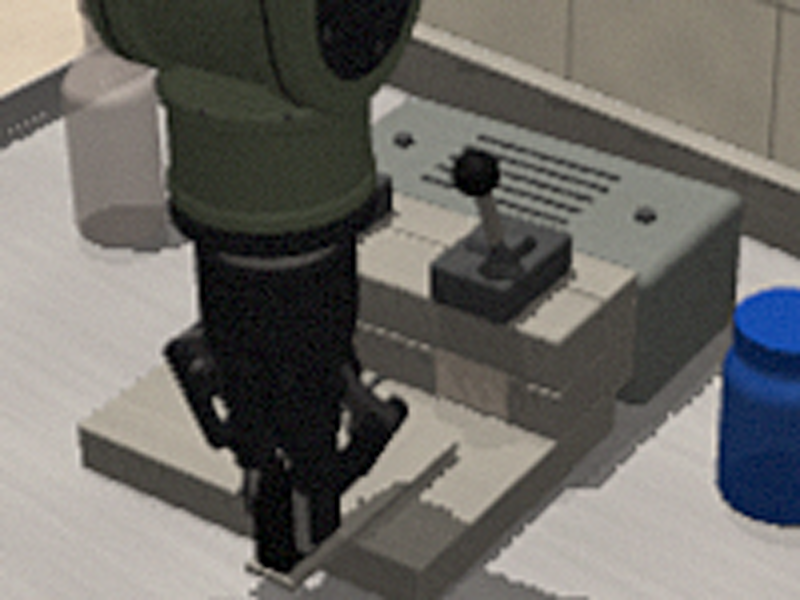

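The blade (tip at about (455,445) in the crop) points at the right gate. I'll lower it gently to touch the bed.

Request:
{"fn": "jog_arm", "kwargs": {
  "commands": [
    [[0,0,0.25],0],
    [[0,0,0.4],0],
    [[0,0,0.5],0],
    [[0,0,0.5],0]
  ]
}}

```text
t: 5.9
tool_pos: [470.7, -70.5, 59.4]
ee_rot: [-0.251, 3.13, 0.002]
force: [-0.3, 0.4, -2.2]
opening: 19.1
```

Request:
{"fn": "jog_arm", "kwargs": {
  "commands": [
    [[0,0,0.1],0],
    [[0,0,0.15],0],
    [[0,0,0.15],0]
  ]
}}

```text
t: 6.15
tool_pos: [470.7, -70.4, 57.8]
ee_rot: [-0.251, 3.13, 0.002]
force: [-0.5, 0.1, -2.6]
opening: 19.3
```

Request:
{"fn": "jog_arm", "kwargs": {
  "commands": [
    [[0,0,0.1],0],
    [[0,0,0.1],0]
  ]
}}

```text
t: 6.32
tool_pos: [470.4, -70.6, 57.2]
ee_rot: [-0.251, 3.13, 0.001]
force: [-4.9, -0.1, 11.8]
opening: 19.4
```

Request:
{"fn": "jog_arm", "kwargs": {
  "commands": [
    [[0,0,0.1],0],
    [[0,0,0.1],0]
  ]
}}

```text
t: 6.48
tool_pos: [470.2, -70.7, 56.7]
ee_rot: [-0.251, 3.13, 0.001]
force: [-5.8, 0.6, 18.4]
opening: 19.3
```

Request:
{"fn": "jog_arm", "kwargs": {
  "commands": [
    [[0,0,-0.16],0],
    [[-0.8,0,-0.16],0],
    [[-1.6,0,-0.16],0],
    [[-2.4,0,-0.16],0],
    [[-3.2,0,-0.16],0],
    [[-3.2,0,-0.16],0],
    [[-3.2,0,-0.16],0]
  ]
}}

```text
t: 7.07
tool_pos: [501.5, -65.6, 58.3]
ee_rot: [-0.251, 3.131, 0.001]
force: [-1.2, -0.4, -2.2]
opening: 19.3
```

```bash
python3 - <<'E'
from h import *
s=stt();
im2,d2=grab('side','s4.png');
c=im2[235:310,290:390];cv2.imwrite('pics/s4z.png',cv2.resize(cv2.convertScaleAbs(c,alpha=1.4),None,fx=8,fy=8,interpolation=cv2.INTER_CUBIC)[:,:,::-1])
E
```

```text
t 7.07 pos [501.5 -65.6  58.3] head -170.8 tilt 0.06 F [-1.2 -0.4 -2.2] op 19.3
```

View pics/s4z.png

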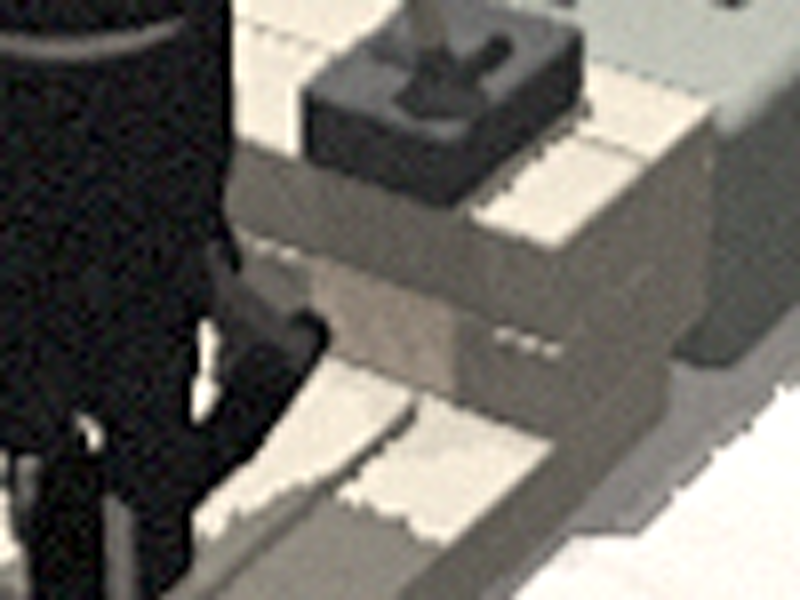

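The blade tip lies just short of the right gate's pinkish face, roughly centred. Pushing on.

Request:
{"fn": "jog_arm", "kwargs": {
  "commands": [
    [[-0.4,0,0],0],
    [[-0.8,0,0],0],
    [[-1.2,0,0],0],
    [[-1.4,0,0],0],
    [[-1.4,0,0],0]
  ]
}}

```text
t: 7.53
tool_pos: [509.8, -64.7, 57.6]
ee_rot: [0.248, -3.12, 0.001]
force: [-32.9, -3.8, 12.3]
opening: 19.5
```

```bash
python3 - <<'E'
from h import *
s=stt();
im2,d2=grab('side','s5.png');
c=im2[235:310,290:390];cv2.imwrite('pics/s5z.png',cv2.resize(cv2.convertScaleAbs(c,alpha=1.4),None,fx=8,fy=8,interpolation=cv2.INTER_CUBIC)[:,:,::-1])
E
```

```text
t 7.53 pos [509.8 -64.7  57.6] head -170.9 tilt 0.7 F [-32.9  -3.8  12.3] op 19.5
```

View pics/s5z.png

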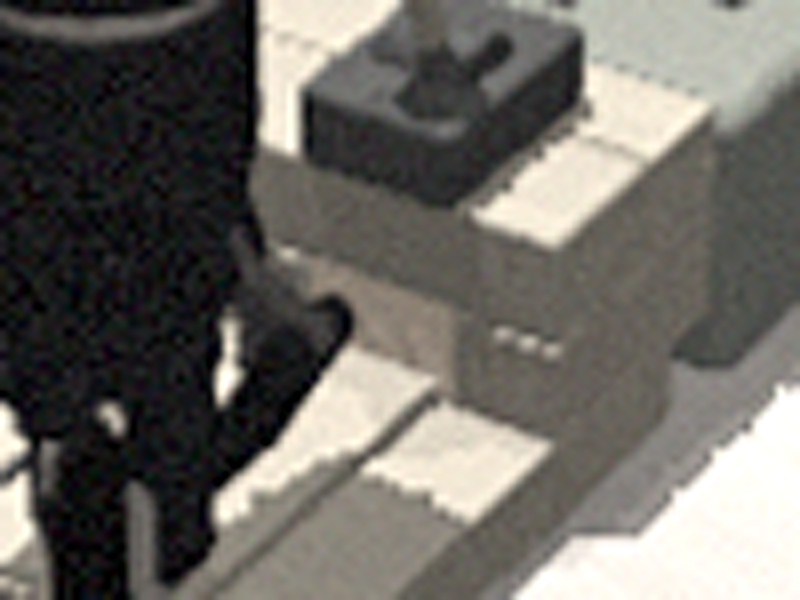

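Jammed with 33 N exactly at the estimated mouth (tip x ≈ 634), so the right lane doesn't take it. I'll back off and go to the left lane.

Request:
{"fn": "jog_arm", "kwargs": {
  "commands": [
    [[1,0,0],0],
    [[2.5,0,-0.5],0],
    [[4,0,-1],0],
    [[4,2,-2],0],
    [[4,5,-2],0],
    [[4,8,-2],0],
    [[4,11,-2],0],
    [[4,12,-2],0]
  ]
}}

```text
t: 8.25
tool_pos: [451.1, 51.7, 78.2]
ee_rot: [0.255, -3.12, -0.002]
force: [-0.7, 0.3, -2.3]
opening: 19.3
```

```bash
python3 - <<'E'
from h import *
s=stt();print(goal([451.5,48.2,64],189.2))
im,d=grab('wrist','w6.png');W=world('wrist',d,s)
u=np.array([np.cos(np.radians(9.2)),np.sin(np.radians(9.2))]);v=np.array([-u[1],u[0]])
q=W[...,:2]-s['tool_pos'][:2];X=q@u;Y=q@v
k=(np.abs(W[...,2]-(s['tool_pos'][2]-27.7+5))<8)&(np.abs(Y)<25)&(X>25)&(X<140)
for a in range(30,140,10):
    kk=k&(X>=a)&(X<a+10)
    if kk.sum():print(a,kk.sum(),'z-tcp',(np.median(W[kk][:,2])-s['tool_pos'][2]).round(1),'y',Y[kk].min().round(1),Y[kk].max().round(1))
E
```

```text
t 8.25 pos [451.1  51.7  78.2] head -170.7 tilt 0.67 F [-0.7  0.3 -2.3] op 19.3
(array([ 0.  , -0.36,  1.42]), array([ 0.1, -0.7,  0.1]))
40 4 z-tcp -20.6 y -13.6 -13.5
50 93 z-tcp -21.1 y -14.8 15.2
60 144 z-tcp -20.7 y -14.8 15.0
70 177 z-tcp -20.9 y -14.5 15.1
```

View pics/w6.png

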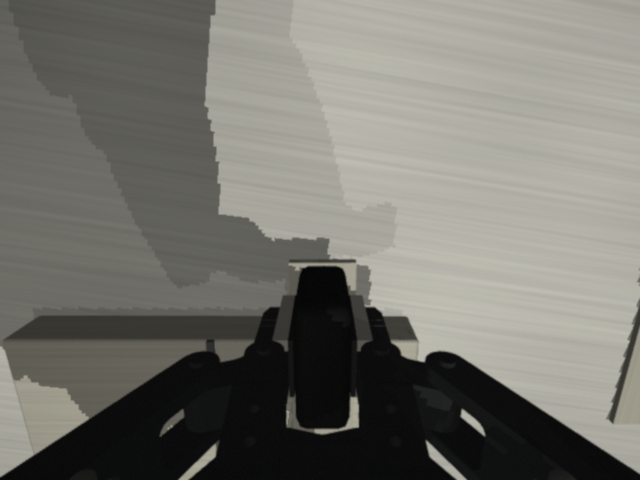

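Request:
{"fn": "jog_arm", "kwargs": {
  "commands": [
    [[0,-0.36,0.6],0],
    [[0,-0.36,1.2],0],
    [[0,-0.36,1.7],0],
    [[0,-0.36,1.9],0],
    [[0,-0.36,1.9],0]
  ]
}}

```text
t: 8.72
tool_pos: [451.4, 47.6, 58.5]
ee_rot: [0.254, -3.119, -0.002]
force: [0.1, -0.6, -0.7]
opening: 19.4
```

Request:
{"fn": "jog_arm", "kwargs": {
  "commands": [
    [[0,0,0.1],0],
    [[0,0,0.2],0],
    [[0,0,0.25],0],
    [[0,0,0.25],0]
  ]
}}

```text
t: 9.05
tool_pos: [451.1, 47.2, 56.7]
ee_rot: [0.254, -3.119, -0.001]
force: [-6.9, -1.1, 19.7]
opening: 19.4
```

```bash
python3 - <<'E'
from h import *
s=stt();print(goal([451.5,48.2,57],189.2))
E
```

```text
t 9.05 pos [451.1  47.2  56.7] head -170.7 tilt 0.73 F [-6.9 -1.1 19.7] op 19.4
(array([-0.06,  0.09, -0.03]), array([ 0.1, -0.7,  0.1]))
```

Request:
{"fn": "jog_arm", "kwargs": {
  "commands": [
    [[0,0.1,-0.1],0],
    [[-0.8,0.1,-0.1],0],
    [[-1.6,0.1,-0.1],0],
    [[-2.4,0.1,-0.1],0],
    [[-3,0.1,-0.1],0],
    [[-3.2,0.1,-0.1],0],
    [[-3.2,0.1,-0.1],0]
  ]
}}

```text
t: 9.63
tool_pos: [482.3, 53.1, 57.4]
ee_rot: [0.253, -3.118, -0.001]
force: [-3.0, -0.2, 4.8]
opening: 19.3
```

Request:
{"fn": "jog_arm", "kwargs": {
  "commands": [
    [[-0.4,0,0],0],
    [[-0.8,0,0],0],
    [[-1.2,0,0],0],
    [[-1.4,0,0],0],
    [[-1.4,0,0],0]
  ]
}}

```text
t: 10.05
tool_pos: [495.2, 54.9, 57.5]
ee_rot: [0.252, -3.115, 0.001]
force: [-8.4, -2.3, 14.5]
opening: 19.0
```

```bash
python3 - <<'E'
from h import *
s=stt();u=np.array([np.cos(np.radians(9.2)),np.sin(np.radians(9.2))])
print('tip est',(s['tool_pos'][:2]+125.5*u-[614.9,74.7])@u,'y',(s['tool_pos'][:2]+125.5*u-[614.9,74.7])@[-u[1],u[0]])
E
```

```text
t 10.05 pos [495.2  54.9  57.5] head -170.7 tilt 0.93 F [-8.4 -2.3 14.5] op 19.0
tip est 4.133212088675335 y -0.3998276797815479
```

Request:
{"fn": "jog_arm", "kwargs": {
  "commands": [
    [[-0.5,0,-0.08],0],
    [[-1,0,-0.09],0],
    [[-1.5,0,-0.1],0],
    [[-2,0,-0.11],0],
    [[-2,0,-0.11],0]
  ]
}}

```text
t: 10.47
tool_pos: [516.0, 58.3, 58.2]
ee_rot: [0.252, -3.116, 0.0]
force: [-0.4, 0.5, -1.9]
opening: 19.5
```

```bash
python3 - <<'E'
from h import *
s=stt();u=np.array([np.cos(np.radians(9.2)),np.sin(np.radians(9.2))])
print('tip est',(s['tool_pos'][:2]+125.5*u-[614.9,74.7])@u,'y',(s['tool_pos'][:2]+125.5*u-[614.9,74.7])@[-u[1],u[0]])
im2,d2=grab('side','s7.png');
c=im2[150:330,200:400];cv2.imwrite('pics/s7z.png',cv2.resize(cv2.convertScaleAbs(c,alpha=1.3),None,fx=3.3,fy=3.3,interpolation=cv2.INTER_CUBIC)[:,:,::-1])
E
```

```text
t 10.47 pos [516.   58.3  58.2] head -170.7 tilt 0.87 F [-0.4  0.5 -1.9] op 19.5
tip est 25.280268871272348 y -0.3647428646356521
```

View pics/s7z.png

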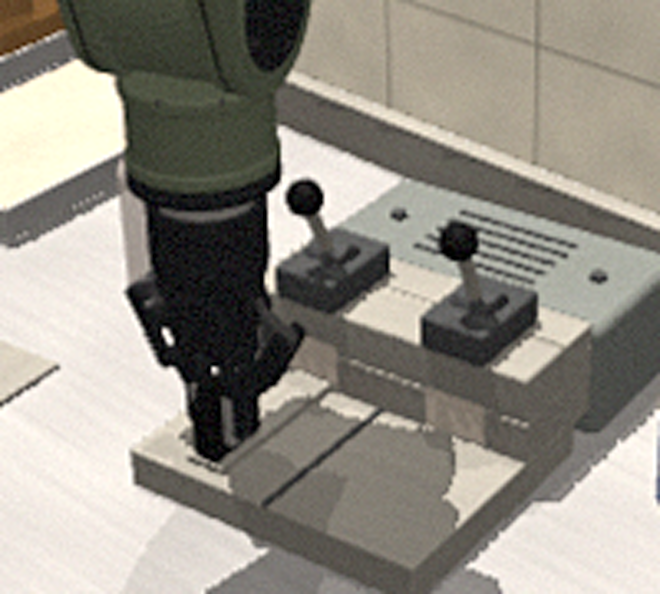

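It's in the left gap by about 25 mm and free of force. I'll push on to the end stop.

Request:
{"fn": "jog_arm", "kwargs": {
  "commands": [
    [[-0.5,0,-0.01],0],
    [[-1,0,-0.02],0],
    [[-1.5,0,-0.03],0],
    [[-1.8,0,-0.04],0],
    [[-2.1,0,-0.04],0],
    [[-2.1,0,-0.04],0]
  ]
}}

```text
t: 11.02
tool_pos: [536.6, 61.7, 58.2]
ee_rot: [0.252, -3.116, 0.0]
force: [-0.8, -0.1, -2.3]
opening: 19.2
```

Request:
{"fn": "jog_arm", "kwargs": {
  "commands": [
    [[-0.3,0,0],0],
    [[-0.5,0,0],0],
    [[-0.5,0,0],0]
  ]
}}

```text
t: 11.27
tool_pos: [540.2, 62.2, 57.8]
ee_rot: [0.252, -3.112, 0.001]
force: [-8.7, -1.9, -0.1]
opening: 19.5
```

```bash
python3 - <<'E'
from h import *
s=stt();u=np.array([np.cos(np.radians(9.2)),np.sin(np.radians(9.2))])
print('tip est',(s['tool_pos'][:2]+125.5*u-[614.9,74.7])@u,'y',(s['tool_pos'][:2]+125.5*u-[614.9,74.7])@[-u[1],u[0]])
E
```

```text
t 11.27 pos [540.2  62.2  57.8] head -170.7 tilt 1.1 F [-8.7 -1.9 -0.1] op 19.5
tip est 49.76967186865006 y -0.37567506279065466
```

Tip at the stop, estimated depth 49.8 mm. Releasing.

Request:
{"fn": "jog_arm", "kwargs": {
  "commands": [
    [[0.1,0,0.05],0],
    [[0.1,0,0.05],0],
    [[0.1,0,0.05],0]
  ]
}}

```text
t: 11.52
tool_pos: [539.9, 62.2, 57.6]
ee_rot: [0.252, -3.114, 0.001]
force: [3.3, 0.7, 4.9]
opening: 19.2
```

Request:
{"fn": "jog_arm", "kwargs": {
  "commands": [
    [[0,0,0],0],
    [[0,0,0],0],
    [[0,0,0],0],
    [[0,0,0],0],
    [[0,0,0],0]
  ],
  "jaw": 5
}}

```text
t: 11.93
tool_pos: [539.8, 62.1, 57.6]
ee_rot: [0.252, -3.114, 0.001]
force: [-0.6, 0.6, 0.9]
opening: 49.8
```

Request:
{"fn": "jog_arm", "kwargs": {
  "commands": [
    [[0,0,-1.5],0],
    [[0.5,0,-3],0],
    [[1.5,0,-5],0],
    [[2.5,0,-8],0],
    [[3.5,0,-11],0],
    [[5,0,-14],0],
    [[5,0,-14],0],
    [[5,0,-14],0]
  ]
}}

```text
t: 12.6
tool_pos: [493.1, 54.3, 199.8]
ee_rot: [0.252, -3.116, 0.001]
force: [-0.2, -0.1, -0.5]
opening: 49.9
```

```bash
python3 - <<'E'
from h import *
s=stt();im,d=grab('wrist','w8.png');W=world('wrist',d,s);np.savez('w8',im=im,d=d,W=W,p=s['tool_pos'],o=s['ee_rot'])
g=(np.abs(W[...,2]-80)<6)&(np.hypot(W[...,0]-545,W[...,1]-63)<45)
if g.sum():
    rc=cv2.minAreaRect(W[g][:,:2].astype(np.float32));print(g.sum(),rc,np.median(W[g],0))
im,d=grab('side','s8.png');W=world('side',d)
for nm in('left_lever_tip','right_lever_tip'):
    for t in trace(nm,'side')[:2]:
        p=W[t['mask']];print(nm,t['confidence'],t['pixel'],t['mask'].sum(),np.nanmedian(p,0))
c=im[150:330,200:400];cv2.imwrite('pics/s8z.png',cv2.resize(c,None,fx=3.3,fy=3.3,interpolation=cv2.INTER_CUBIC)[:,:,::-1])
im,d=grab('top','t8.png');
c=im[200:310,240:380];cv2.imwrite('pics/t8z.png',cv2.resize(c,None,fx=5,fy=5,interpolation=cv2.INTER_CUBIC)[:,:,::-1])
E
```

```text
t 12.6 pos [493.1  54.3 199.8] head -170.8 tilt 0.88 F [-0.2 -0.1 -0.5] op 49.9
1611 ((545.4287719726562, 63.05036544799805), (50.04423904418945, 19.649566650390625), 8.742091178894043) [543.01712877  62.56769109  80.47162532]
left_lever_tip 0.58 [294.9, 214.2] 162 [614.89373984  74.31389258 177.42099189]
right_lever_tip 0.51 [340.3, 225.2] 201 [639.53591172 -42.88571522 176.09397377]
```

View pics/w8.png

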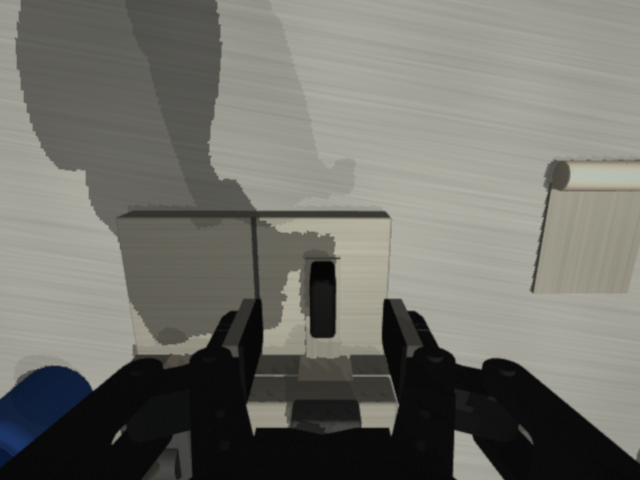

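View pics/s8z.png

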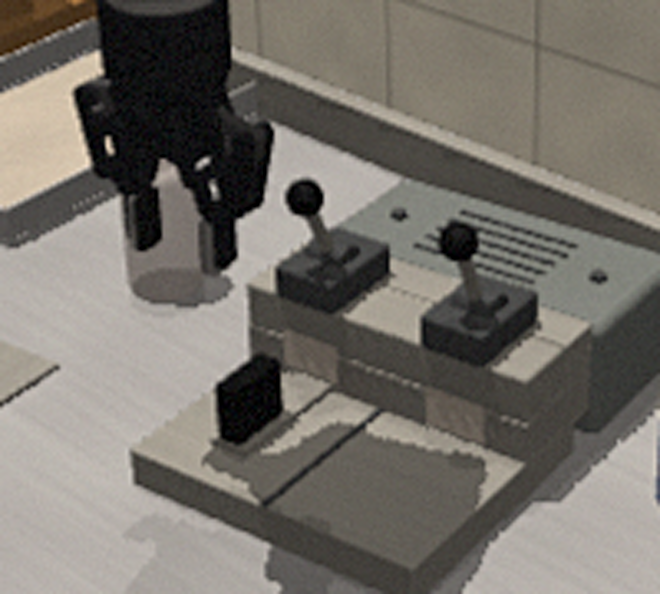

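View pics/t8z.png

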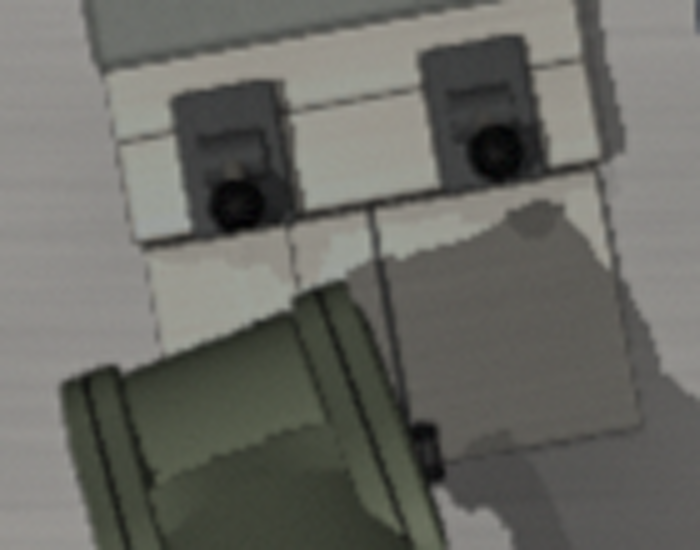

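The wrist fit puts the grip at (545.4, 63.1), so the tip is about 49.5 mm deep and straight. The left ball is at about (614,74.6,174), as the geometry predicts. Next I'll close the fingers and push it back.

```bash
python3 - <<'E'
from h import *
s=stt();print(goal([560,65.8,170],189.2),goal([654.4,81.1,170],189.2))
E
```

```text
t 12.85 pos [492.8  54.4 197.6] head -170.7 tilt 1.11 F [0.3 0.2 0.5] op 50.0
(array([-6.87,  0.04,  2.62]), array([ 0.1, -1.1,  0.1])) (array([-16.43,   0.03,   2.44]), array([ 0.1, -1.1,  0.1]))
```

Request:
{"fn": "jog_arm", "kwargs": {
  "commands": [
    [[0,0,1],0],
    [[0,0,2.7],0],
    [[0,0,2.7],0],
    [[-2,0,2.6],0],
    [[-4,0,2.6],0],
    [[-6,0,2.6],0],
    [[-6.8,0,2.6],0],
    [[-6.8,0,2.6],0]
  ],
  "jaw": 0
}}

```text
t: 13.52
tool_pos: [560.5, 65.6, 170.0]
ee_rot: [0.252, -3.112, 0.0]
force: [-0.3, 0.5, -0.7]
opening: 0.3
```

```bash
python3 - <<'E'
from h import *
s=stt();print(goal([654.4,81.1,170],189.2))
im,d=grab('side','s9.png')
c=im[150:330,200:400];cv2.imwrite('pics/s9z.png',cv2.resize(c,None,fx=3.3,fy=3.3,interpolation=cv2.INTER_CUBIC)[:,:,::-1])
E
```

```text
t 13.52 pos [560.5  65.6 170. ] head -170.7 tilt 1.11 F [-0.3  0.5 -0.7] op 0.3
(array([-9.51,  0.01, -0.18]), array([ 0.1, -1.1,  0.1]))
```

View pics/s9z.png

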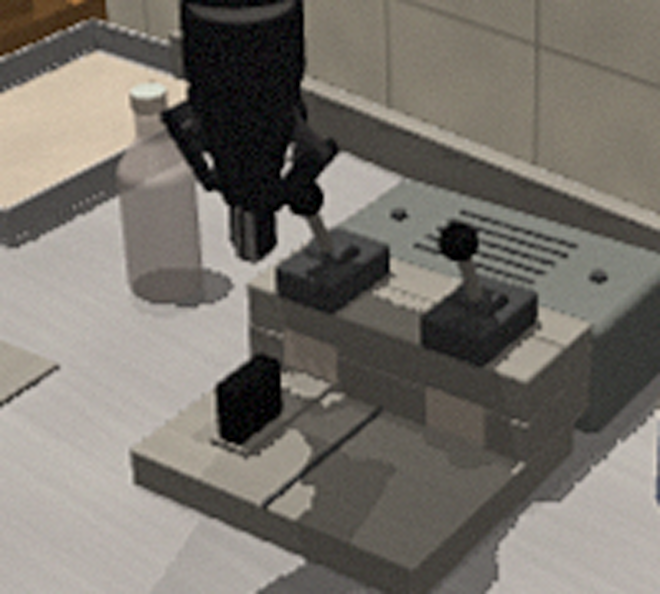

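The fingers (at (253,240) in the crop) stand in front of the left ball at (307,197). Pushing now.

Request:
{"fn": "jog_arm", "kwargs": {
  "commands": [
    [[-1.5,0,0],0],
    [[-2.8,0,0],0],
    [[-4,0,-0.1],0],
    [[-5.2,0,-0.1],0],
    [[-6.4,0,-0.1],0],
    [[-7.4,0,-0.2],0],
    [[-8.2,0,-0.2],0],
    [[-8.2,0,-0.2],0]
  ]
}}

```text
t: 14.23
tool_pos: [640.5, 78.7, 170.2]
ee_rot: [0.252, -3.111, 0.001]
force: [-0.1, -1.0, -0.2]
opening: 0.1
```

Request:
{"fn": "jog_arm", "kwargs": {
  "commands": [
    [[-0.5,0,0],0],
    [[-0.9,0,0],0],
    [[-1.2,0,0],0],
    [[-1.2,0,0],0]
  ]
}}

```text
t: 14.57
tool_pos: [651.7, 80.5, 169.8]
ee_rot: [0.252, -3.108, 0.001]
force: [-6.4, -1.4, 3.5]
opening: 0.1
```

```bash
python3 - <<'E'
from h import *
s=stt()
im,d=grab('side','s10.png')
c=im[150:330,200:400];cv2.imwrite('pics/s10z.png',cv2.resize(c,None,fx=3.3,fy=3.3,interpolation=cv2.INTER_CUBIC)[:,:,::-1])
E
```

```text
t 14.57 pos [651.7  80.5 169.8] head -170.7 tilt 1.33 F [-6.4 -1.4  3.5] op 0.1
```

View pics/s10z.png

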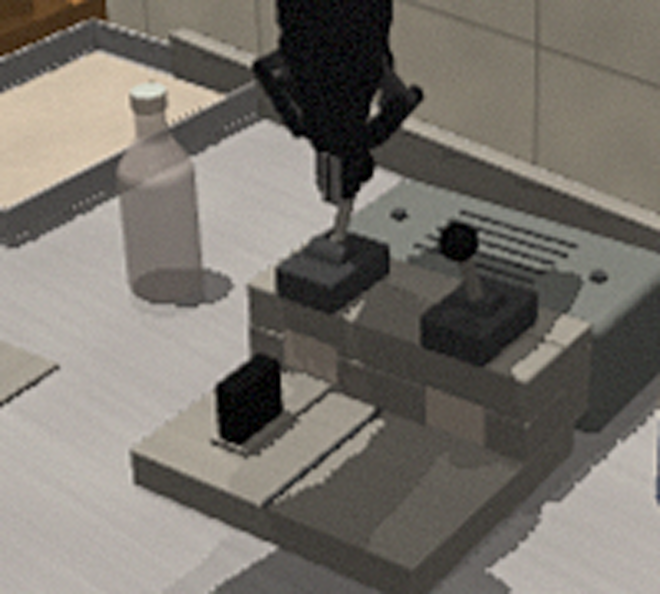

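The left lever leans back, with force rising as at the stop. I'll push a little more, then retract.

Request:
{"fn": "jog_arm", "kwargs": {
  "commands": [
    [[-0.2,0,0],0],
    [[-0.3,0,0],0],
    [[-0.3,0,0],0]
  ]
}}

```text
t: 14.87
tool_pos: [652.2, 80.5, 169.7]
ee_rot: [0.252, -3.102, 0.002]
force: [-22.4, -3.4, 10.7]
opening: 0.1
```

Request:
{"fn": "jog_arm", "kwargs": {
  "commands": [
    [[2,0,0],0],
    [[5,0,0],0],
    [[8,0,-1],0],
    [[11,0,-3],0],
    [[14,0,-5],0],
    [[17,0,-7],0],
    [[19,0,-8],0],
    [[19,0,-8],0]
  ]
}}

```text
t: 15.53
tool_pos: [465.0, 49.7, 257.9]
ee_rot: [0.252, -3.105, 0.003]
force: [0.2, 0.5, 0.5]
opening: -0.1
```

```bash
python3 - <<'E'
from h import *
s=stt();im,d=grab('side','s11.png');W=world('side',d)
u=np.array([np.cos(np.radians(9.2)),np.sin(np.radians(9.2))]);O=np.array([624.5,15.5])
for nm in('left_lever_tip','right_lever_tip'):
    for t in trace(nm,'side')[:2]:
        p=np.nanmedian(W[t['mask']],0);print(nm,round(t['confidence'],2),t['pixel'],t['mask'].sum(),p.round(1),'port x',((p[:2]-O)@u).round(1))
c=im[150:330,200:400];cv2.imwrite('pics/s11z.png',cv2.resize(c,None,fx=3.3,fy=3.3,interpolation=cv2.INTER_CUBIC)[:,:,::-1])
g=(W[...,2]>60)&(np.hypot(W[...,0]-545,W[...,1]-63)<45)
print('grip',cv2.minAreaRect(W[g][:,:2].astype(np.float32)),W[g][:,2].max())
for zz in(70,):
  pass
s=r.read_state();im,d=grab('wrist','w11.png');W=world('wrist',d,s)
g=(np.abs(W[...,2]-80)<6)&(np.hypot(W[...,0]-545,W[...,1]-63)<45)
if g.sum(): print('wr grip',g.sum(),cv2.minAreaRect(W[g][:,:2].astype(np.float32)))
E
```

```text
t 15.53 pos [465.   49.7 257.9] head -170.7 tilt 1.54 F [0.2 0.5 0.5] op -0.1
left_lever_tip 0.48 [305.6, 205.0] 181 [665.   81.6 171.9] port x 50.5
right_lever_tip 0.62 [336.3, 226.7] 176 [637.6 -43.3 177.6] port x 3.5
grip ((547.7341918945312, 52.54290008544922), (49.026737213134766, 52.69010925292969), 29.09560203552246) 556.9355650352745
wr grip 270 ((526.6204833984375, 59.914825439453125), (11.46578311920166, 19.14999008178711), 8.424108505249023)
```

View pics/s11z.png

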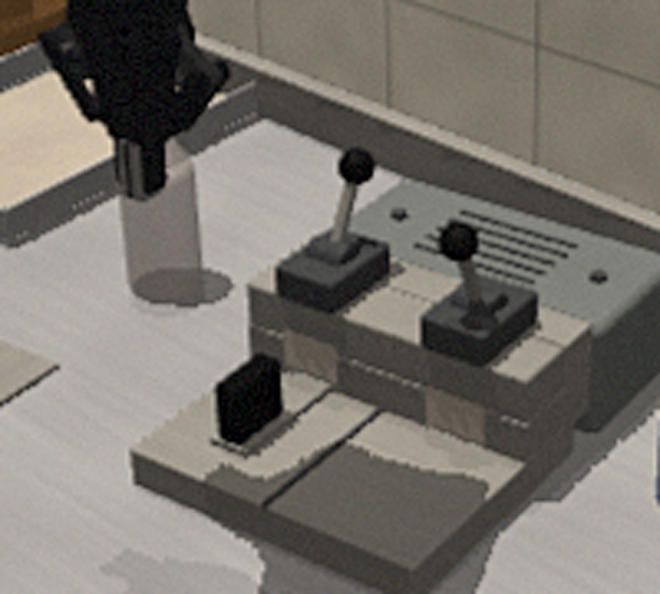

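```bash
python3 - <<'E'
from h import *
u=np.array([np.cos(np.radians(9.2)),np.sin(np.radians(9.2))]);M=np.array([614.9,74.7])
for q in(0,.06,.8,.9,1.0):
    a=q-.5;print(q,np.round(proj('side',np.append(M+u*(30+65*np.sin(a)),117+65*np.cos(a))),1))
im=cv2.imread('pics/s11.png');c=im[185:235,290:330];g=cv2.cvtColor(c,6);print('ball px',np.array(np.where(g[:30]<35))[::-1].mean(1)+[290,185])
im=cv2.imread('pics/s8.png');c=im[195:225,280:300];g=cv2.cvtColor(c,6);print('ball px before',np.array(np.where(g[:30]<35))[::-1].mean(1)+[280,195])
E
```

```text
0 [291.7 211.6]
0.06 [292.6 210.3]
0.8 [305.2 200.7]
0.9 [306.8 200.5]
1.0 [308.4 200.7]
ball px [307.6626506  199.93975904]
ball px before [290.3627451  208.29411765]
```

```bash
python3 - <<'E'
from h import *
stt();print(r.job_done())
E
```

```text
t 15.73 pos [467.6  50.4 254.9] head -170.7 tilt 1.68 F [ 0.6  0.  -0.3] op 0.1
the job is handed in; nothing more can be done
None
```

I picked up the feeler by its grip and tried the right lane first, where it jammed at the mouth with about 33 N. In the left lane it slid in to the end stop, and I released it there. I then threw the left lever back with closed fingers, ending against its stop at about 22 N, and withdrew the arm. The job was handed in at about 15.7 s of robot time, and it returned no verdict.

**Last checks:**
- **Blade:** a wrist-camera fit of the grip after release put the tip about 49.5 mm deep and straight in the lane. In the final side picture it was still in place and looked flat.
- **Levers:** the left ball sits where a reading of about 0.95–1.0 rad would put it. The right lever is still at its start lean.
- **Bottle and jar:** the bottle was upright in the final crop. The jar was outside that crop, so I did not check it again, but the arm never went near it.
- **Arm:** it read no contact force when I handed in.

**Checks that disagreed or failed:**
- The median of the left lever mask read only 50 mm behind the mouth, against 61 mm for a fully thrown lever. That mask also takes in the rod, so I went by the ball's pixel instead.
- The grip fits after the lever throw were no use: the wrist view showed only part of the grip, and the side-depth fit took in other objects. The depth figure is therefore from before the lever was thrown.

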